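# Put the shoe-care kit back in its bamboo box

### The arm

A 7-joint arm with a two-finger parallel gripper is mounted at the origin on the work surface. World frame = base frame: x ahead of the robot, y to its left, z up, the work surface at z = 0. Lengths are in m, angles in rad, forces in N, time in s.
With the tool pointing down it reaches from about 0.425 to 0.925 m from the base axis. Payload 6.8 kg.
Tool frame: the origin (TCP) lies between the finger pads; the fingertips stand 14 mm ahead of it and the grasp point (between the pads) lies 5 mm behind it; z points along the fingers, y is the line along which they close (so a half turn about z gives the same grasp; the last joint's range is limited). The gripper opens to 85 mm and grips with 20 to 120 N. Pads are 22 mm wide; open, the fingers measure 114 mm over their backs; the gripper's body (76 mm by 85 mm) begins 54 mm behind the grasp point. The pads swing forward as they close: fully open they stand 13 mm farther back than shut.
Start: joints at [1.072, 0.477, 0.022, 1.555, -0.011, 1.109, -0.083], TCP at [0.257, -0.624, 0.245] pointing down, gripper open.
Joint ranges: [-2.96, 2.96], [-0.34, 2.1], [-1.41, 1.46], [0.24, 2.44], [-1.37, 4.51], [0.17, 1.92], [-2.96, 2.96]. Speed limits (rad/s): [2.39, 2.39, 3.14, 3.14, 3.14, 3.14, 3.14].

### API

Orientations are given as a rotation vector (axis times angle).
In Python, from bench import r, eyes, ticket gives the robot as it stands. The module is installed in compiled form; this text tells all that it offers.
- The arm moves only by the tool arm_command, never from a script. Its argument "plan" is text: rows parted by semicolons, each of 4 numbers parted by spaces: the shift along the tool's x, y, z in m, then the turn about the tool's z in degrees. In form: tx ty tz yaw; .... A call has 1 to 20 rows; each row shifts and turns the commanded pose from where the row before left it, along the tool's axes as they then stand; what a row does not reach is not made up. A row lasts 1/8 s, in which the tool goes at most 62.5 mm and 10.7 degrees, less where a joint would pass 70% of its speed; a pose out of reach is approached as far as the arm can. A call is refused whole if a number of a shift passes 0.0625 or a number of a turn 10.7, either way. A call with a gripper value outside its range is refused whole. "hand" is the closure, from -1 (fully open) to 1 (shut), set as the call begins (left out, the last holds). The fingers move at their own pace and stop on an object; "grip_force" is the grip in N (left out, the last holds). Time passes only in rows, so rows that do not move let the fingers close. It gives the time, the measured TCP pose, the force, the opening and the grip force at its end, in the units of the state.
- r.get_obs(): the state, without advancing time (a new reading comes with each control period).
- eyes.grab_frame(name): name is "scene" or "top"; returns (picture, depth): 480x640x3 uint8, red, green, blue; 480x640 float32, m along the optical axis (not along the pixel's ray), 0 where there is no reading.
- eyes.calibration(name): a dict with "fov_y" (degrees; the focal length in pixels is half the picture's height over the tangent of half this angle, whatever the lens; pixels are square), "cx", "cy" (the principal point, pixels), "origin" and "attitude" of the camera in the world. Camera axes: x right, y up, looking along -z (the intrinsics and any distortion apply to the point x, -y, -z); pixel columns grow to the right and rows downward; lengths in m; the calibration is good to about 2 mm. A picture is of the moment at which its call begins. calibration takes no time and is no camera call.
- ticket.hand_in(): hands the job in; it is judged then, once.
The state is a dict: "clock": time; "joints": joint angles; "qvel": joint speeds; "tau": joint torques, N m; "tcp_pos": TCP position; "orientation": TCP orientation; "contact_force": force on the tool from outside, world axes, zero at the start; "moment": the same for the moment, N m; "grip_width": finger opening in m; "gripper_force": force on a finger pad.
Only numpy, scipy, OpenCV 4.12 (cv2) and the standard library are available. Lean on these libraries where they do the work, as an engineer would, in place of code of your own. Each camera call takes 0.05 s, during which the arm holds its last target. There are 200 camera calls.

### The job

The shoe-care things are scattered over the console: put each of the three shoe-cream jars upright into the square pocket of the open bamboo box that lies in front of the applicator brush of its own colour, and lay the dark shoe brush, bristles down, lengthwise in the long bay along the box's front. The jars are glass: set them down, do not let them drop. Leave the turquoise candle and the honey-coloured clothes brush where they are.

Things in the scene. Friction and masses are not known exactly. Their poses are not given: they have to be found in the camera images.
- box: Open bamboo box, fixed, 234 x 228 mm, rim 29, floor 5, dividers 20 mm above table. Origin: underside centre; x front to hinge, z up. Long brush bay along the front: 66 (x) x 218 (y) mm, centre x -79 y 0. Behind it 3 pockets 70 x 70 mm, centres x -7, y -74, 0, 74 mm; behind each lies an applicator. Walls 5, dividers 4 mm thick. Lid folded back flat behind (x 121 to 355 mm, 29 high), shoehorn in it.
- applicator_black: Round applicator brush, black bristles, steel ferrule, pale handle, 72 x 25 x 25 mm, fixed in one of the box's 3 rear bays (which one varies). Origin: underside centre, on the box floor (5 mm above table); z up, x from bristles to handle, parallel to the box's x. Centre of the pocket before it, for the jar of its colour: x -79 mm, y 0, z 0 in this frame.
- applicator_cognac: Round applicator brush, orange-brown (cognac) bristles, steel ferrule, pale handle, 72 x 25 x 25 mm, fixed in one of the box's 3 rear bays (which one varies). Origin: underside centre, on the box floor (5 mm above table); z up, x from bristles to handle, parallel to the box's x. Centre of the pocket before it, for the jar of its colour: x -79 mm, y 0, z 0 in this frame.
- applicator_oxblood: Round applicator brush, dark red (oxblood) bristles, steel ferrule, pale handle, 72 x 25 x 25 mm, fixed in one of the box's 3 rear bays (which one varies). Origin: underside centre, on the box floor (5 mm above table); z up, x from bristles to handle, parallel to the box's x. Centre of the pocket before it, for the jar of its colour: x -79 mm, y 0, z 0 in this frame.
- jar_black: Glass shoe-cream jar, black lid and contents, white band round it; upright cylinder 50 mm in diameter, 45 mm high, 90 to 180 g, loose on the table. Origin: centre of its underside; z up.
- jar_cognac: Glass shoe-cream jar, orange-brown (cognac) lid and contents, white band round it; upright cylinder 50 mm in diameter, 45 mm high, 90 to 180 g, loose on the table. Origin: centre of its underside; z up.
- jar_oxblood: Glass shoe-cream jar, dark red (oxblood) lid and contents, white band round it; upright cylinder 50 mm in diameter, 45 mm high, 90 to 180 g, loose on the table. Origin: centre of its underside; z up.
- shoe_brush: Shoe brush, dark brown wooden back, black bristles, loose on the table, bristles down: 140 mm long (x, round ends), 44 wide (y), 44 high; the wooden back is the upper 19 mm, the stiff bristle block below is 38 mm wide. 100 to 200 g. Origin: centre of its underside (bristle tips); z up, x along its length.
- candle: Look-alike, stays where it is: scented candle in turquoise glass, cream-white wax and black wick on top, no lid, 50 mm in diameter, 45 mm high, loose. Origin: centre of its underside; z up.
- clothes_brush: Look-alike, stays where it is: clothes brush, honey-coloured wooden back, white bristles, 140 x 44 x 44 mm, shaped and lying like the shoe brush, loose. Origin: centre of its underside; z up, x along its length.
There are look-alikes about, which are no part of the job. Leave any green or yellow look-alike of the jar_black alone.

How it is judged:
By the outcome, as a careful person would: the job done as asked, in the order asked, and still so for the second after the job is handed in, with the robot touching nothing.
It also fails if it takes over 93 s, if anything falls off the work surface, if the arm or the gripper's body presses on something with over 40 N, if the wrist force passes 120 N, or if a joint passes its speed limit or range.

## Working session

There is one attempt and no reset: what is moved stays moved. The work goes in short steps, Python scripts to look and compute and a tool call to move; the robot and the scene stay as the last step left them, time stands still between calls to the robot, and variables do not carry over. Pictures are saved under pics/ and viewed, at most 14 in all, crops included, and the job is handed in when it is done.

Besides the shell and the picture viewer there is one more tool, called after "Emit:" in YAML: its name, and indented under it one key for each argument. arm_command: Moves the arm, as the interface text tells. Its arguments: {"type":"object","properties":{"plan":{"type":"string"},"hand":{"type":"number"},"grip_force":{"type":"number"}},"required":["plan"]}

```bash
mkdir -p pics; python3 - <<'E'
from bench import r,eyes,ticket
import cv2,numpy as np
o=r.get_obs(); print({k:np.round(v,3) for k,v in o.items()})
for n in("scene","top"):
    c=eyes.calibration(n); print(n,c)
    p,d=eyes.grab_frame(n); cv2.imwrite(f"pics/{n}0.png",p[:,:,::-1]); np.save(f"pics/{n}0.npy",d); print((d>0).mean(),d[d>0].min(),d.max())
E
```

```text
{'clock': np.float64(0.0), 'joints': array([ 1.072,  0.478,  0.022,  1.556, -0.011,  1.109, -0.083]), 'qvel': array([ 0.001,  0.001, -0.001,  0.   , -0.001,  0.002,  0.001]), 'tau': array([-1.0000e-03, -5.9647e+01,  1.6070e+00, -2.8121e+01,  1.2000e-02,
        9.0000e-03, -0.0000e+00]), 'tcp_pos': array([ 0.257, -0.624,  0.244]), 'orientation': array([-3.08e+00, -6.10e-01,  1.00e-03]), 'contact_force': array([-0.299,  0.165,  0.136]), 'moment': array([ 0.063, -0.009, -0.019]), 'gripper_force': np.float64(0.0), 'grip_width': np.float64(0.085)}
scene {'fov_y': 43.26482927748742, 'cx': 316.80548480605717, 'cy': 238.27115187976105, 'origin': array([ 1.12250568, -0.81417712,  0.72336485]), 'attitude': array([0.96207157, 0.31417298, 0.62726736])}
0.9958658854166667 0.7880696 3.7476413
top {'fov_y': 51.528235287680616, 'cx': 310.11773478357105, 'cy': 236.85242155061115, 'origin': array([ 0.3391897 , -0.00487622,  1.1564515 ]), 'attitude': array([ 0.1040945 , -0.10112184, -1.5481567 ])}
0.995986328125 0.7656336 2.0750895
```

View pics/top0.png

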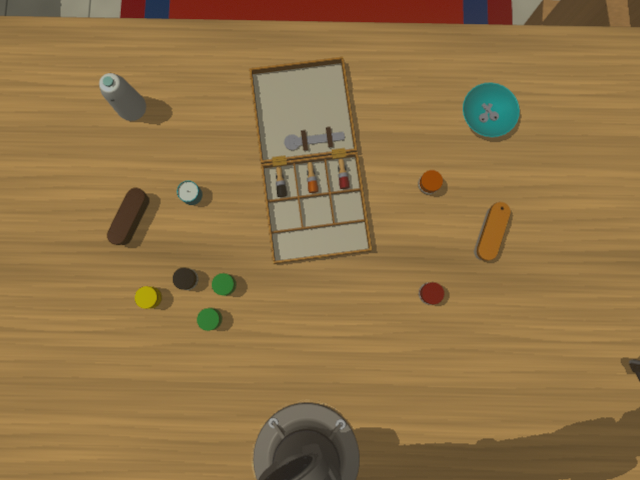

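View pics/scene0.png

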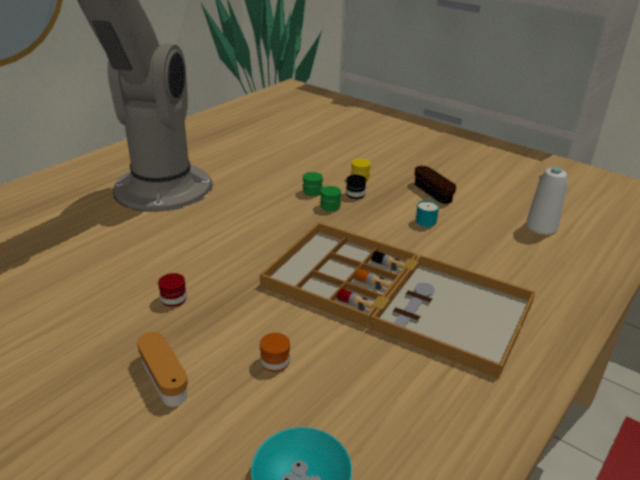

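Top view: black jar (185,279), cognac (431,181), oxblood (432,293), shoe brush (128,216). Look-alikes: candle (190,192), honey brush (494,232), yellow jar (147,297), green jars (223,285) and (209,320). Pockets, left to right in the picture, have black, cognac and oxblood applicators behind them at (281,185), (312,180) and (344,177). I'll measure these and take one enlarged crop of the left cluster.

```bash
cat > h.py <<'E'
import numpy as np,cv2
from scipy.spatial.transform import Rotation as R
from bench import r,eyes
def ray(n,u,v):
    c=eyes.calibration(n); f=240/np.tan(np.radians(c["fov_y"]/2))
    d=np.array([(u-c["cx"])/f,-(v-c["cy"])/f,-1.])
    return np.array(c["origin"]),R.from_rotvec(c["attitude"]).apply(d)
def onz(n,u,v,z):
    o,d=ray(n,u,v); return (o+d*(z-o[2])/d[2])
def px(n,P):
    c=eyes.calibration(n); f=240/np.tan(np.radians(c["fov_y"]/2))
    q=R.from_rotvec(c["attitude"]).inv().apply(np.asarray(P)-c["origin"])
    return q[0]/-q[2]*f+c["cx"], q[1]/q[2]*f+c["cy"]
def cloud(n,d):
    v,u=np.mgrid[0:480,0:640]; c=eyes.calibration(n); f=240/np.tan(np.radians(c["fov_y"]/2))
    q=np.stack([(u-c["cx"])/f*d,-(v-c["cy"])/f*d,-d],-1)
    return R.from_rotvec(c["attitude"]).apply(q.reshape(-1,3)).reshape(480,640,3)+c["origin"]
E
python3 - <<'E'
from h import *
C=cloud("top",np.load("pics/top0.npy")); im=cv2.imread("pics/top0.png")
print("table z",C[400,100,2],C[300,560,2],C[120,200,2])
for nm,(u,v) in dict(black=(185,279),cognac=(431,181),oxb=(432,293),brush=(128,216),candle=(190,192),cloth=(494,232),yel=(147,297),g1=(223,285),g2=(209,320)).items():
    w=45; vv,uu=np.mgrid[max(v-w,0):v+w,u-w:u+w]
    m=((C[...,2]>.035)&(C[...,2]<.06)).astype(np.uint8)
    nl,lab,st,ce=cv2.connectedComponentsWithStats(m,connectivity=4)
    k=lab[v,u]; mm=lab==k; P=C[mm]
    (ru,rv),s,a=cv2.minAreaRect(P[:,:2].astype(np.float32))
    ev=np.linalg.eigh(np.cov(P[:,:2].T))[1][:,1]
    print(nm,st[k][4],np.round(onz("top",*ce[k],.045)[:2],4),"rect",np.round([ru,rv,*s],4),"z",np.median(P[:,2]).round(4),"ang",np.degrees(np.arctan2(ev[1],ev[0])).round(1))
# same in scene view
D=cloud("scene",eyes.grab_frame("scene")[1])
m=((D[...,2]>.040)&(D[...,2]<.052)).astype(np.uint8)
nl,lab,st,ce=cv2.connectedComponentsWithStats(m,connectivity=4)
for k in range(1,nl):
    if st[k][4]>60:
        P=D[lab==k];(ru,rv),s,a=cv2.minAreaRect(P[:,:2].astype(np.float32));print("scene",ce[k].round(),st[k][4],np.round([ru,rv,*s],4))
# box rim
m=((C[...,2]>.023)&(C[...,2]<.036)).astype(np.uint8); m[:140]=0; m[280:]=0; m[:,:255]=0; m[:,385:]=0
cv2.imwrite("pics/m.png",m*255)
big=np.hstack([cv2.resize(im[180:340,80:260],None,fx=2.2,fy=2.2,interpolation=2),cv2.resize(im[145:270,255:380],(352,352),interpolation=2)]); cv2.imwrite("pics/crop.png",np.vstack([big,cv2.resize(cv2.cvtColor(m[140:280,250:390]*255,8),(748,230))[:, :big.shape[1]]]))
E
```

```text
table z -0.002344919369519971 0.0033036490463340673 -0.004656823219041151
black 301642 [ 0.4805 -0.0242] rect [0.7629 0.1731 1.634  2.2359] z 0.0001 ang 90.2
cognac 377 [ 0.622  -0.2765] rect [ 0.6229 -0.2775  0.0486  0.0483] z 0.0456 ang 131.1
oxb 405 [ 0.3663 -0.2757] rect [ 0.3666 -0.2769  0.0464  0.0501] z 0.045 ang 99.9
brush 1149 [0.5262 0.4165] rect [0.5274 0.4179 0.0469 0.1382] z 0.0431 ang 157.3
candle 385 [0.5862 0.2797] rect [0.5868 0.2802 0.0493 0.0492] z 0.0407 ang 49.4
cloth 1161 [ 0.5085 -0.4157] rect [ 0.5094 -0.4177  0.0464  0.1385] z 0.0442 ang 160.5
yel 411 [0.3445 0.3598] rect [0.3448 0.3612 0.0465 0.0502] z 0.0441 ang 84.1
g1 397 [0.3768 0.1912] rect [0.377  0.1917 0.0467 0.0483] z 0.0446 ang 76.4
g2 411 [0.2991 0.22  ] rect [0.299  0.2204 0.0486 0.049 ] z 0.0442 ang 105.0
scene [158.   3.] 84 [-1.4407  1.1701  0.0499  0.2265]
scene [324.   3.] 80 [-0.8604  1.7527  0.0507  0.2401]
scene [69. 21.] 95 [-1.4387  0.6712  0.1526  0.0404]
scene [630.  64.] 64 [0.634  1.7485 0.0418 0.0716]
scene [475.  97.] 945 [0.2851 1.0031 0.9295 0.2473]
scene [360. 163.] 145 [0.3474 0.3622 0.0475 0.0537]
scene [435. 178.] 430 [0.529  0.4188 0.0475 0.142 ]
scene [163. 180.] 245 [ 0.0389 -0.0245  0.1377  0.0609]
scene [312. 177.] 169 [0.3009 0.2213 0.0476 0.0528]
scene [356. 179.] 158 [0.3903 0.2802 0.0468 0.0507]
scene [330. 191.] 185 [0.3803 0.1922 0.0492 0.0497]
scene [430. 206.] 76 [0.5936 0.2846 0.0368 0.056 ]
scene [544. 214.] 163 [0.8051 0.4197 0.0684 0.0406]
scene [171. 281.] 374 [ 0.3677 -0.275   0.0481  0.0517]
scene [161. 361.] 1667 [ 0.5115 -0.4166  0.0447  0.1411]
scene [274. 344.] 548 [ 0.6246 -0.2764  0.0488  0.0514]
```

View pics/crop.png

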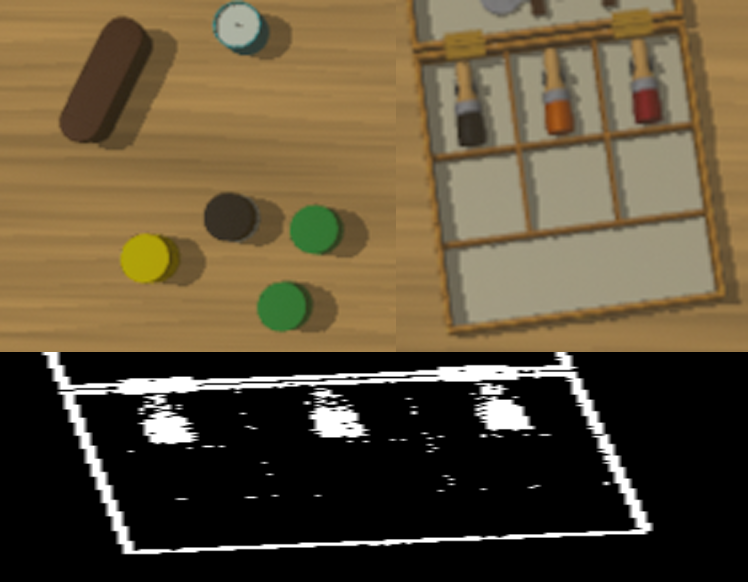

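The crop shows the black-lidded jar (185,279) between the yellow and green look-alikes. The pocket order, left to right, is black, cognac, oxblood. Next is the box pose from its rim lines, cross-checked with the scene view.

```bash
python3 - <<'E'
from h import *
for n in("top","scene"):
    cs=[]
    for i in range(1 if n=="top" else 2):
        D=eyes.grab_frame(n)[1]; C=cloud(n,D)
        m=(C[...,2]>.024)&(C[...,2]<.036)
        v,u=np.nonzero(m); 
        P=np.array([onz(n,a,b,.029)[:2] for a,b in zip(u,v)])
        cs.append(P)
    P=np.vstack(cs)
    # initial guess, refine by wall centre-lines
    c=np.array([.58,-.015]); a=np.radians(7)
    for it in range(15):
        Rm=np.array([[np.cos(a),-np.sin(a)],[np.sin(a),np.cos(a)]]); L=(P-c)@Rm
        t=.012 if it<8 else .006
        Lw=(abs(L[:,1]-.1115)<t)&(abs(L[:,0])<.105); Rw=(abs(L[:,1]+.1115)<t)&(abs(L[:,0])<.105); F=(abs(L[:,0]+.1145)<t)&(abs(L[:,1])<.1)
        pl,pr,pf=[np.polyfit(L[s][:,i],L[s][:,1-i],1) for s,i in((Lw,0),(Rw,0),(F,1))]
        dy=(np.polyval(pl,0)+np.polyval(pr,0))/2; dx=np.polyval(pf,0)+.1145; da=(pl[0]+pr[0]-pf[0])/3
        c=c+Rm@[dx,dy]; a+=da
    print(n,c.round(4),np.degrees(a).round(2),"w",np.polyval(pl,0)-np.polyval(pr,0),Lw.sum(),Rw.sum(),F.sum(),np.degrees([pl[0],pr[0],-pf[0]]).round(2))
    np.save("box_"+n,[*c,a])
    for k,y in(("black",.074),("cognac",0),("oxb",-.074),):print(k,(c+Rm@[-.007,y]).round(4))
    print("bay",(c+Rm@[-.079,0]).round(4))
    if n=="top":
        f=lambda q:np.array(px("top",(*(c+Rm@q[:2]),q[2]))); im=cv2.resize(cv2.imread("pics/top0.png")[130:280,240:400],None,fx=5,fy=4)
        pt=lambda *q:tuple(np.int32((f(np.array(q))-[240,130])*[5,4]))
        for x in(-.117,.117):cv2.line(im,pt(x,-.114,.029),pt(x,.114,.029),(0,0,255),1)
        for y in(-.114,.114):cv2.line(im,pt(-.117,y,.029),pt(.117,y,.029),(0,0,255),1)
        for y in(-.074,0,.074):
            q=[(-.042,y-.035,.005),(-.042,y+.035,.005),(.028,y+.035,.005),(.028,y-.035,.005)]
            cv2.polylines(im,[np.array([pt(*k) for k in q])],True,(255,0,0),1)
        cv2.imwrite("pics/box.png",im)
# black jar by colour
im=cv2.imread("pics/top0.png"); h=im[262:296,168:202].max(2)<70
m=h.astype(np.uint8); nl,lab,st,ce=cv2.connectedComponentsWithStats(m); k=1+st[1:,4].argmax(); print(st[k],onz("top",*(ce[k]+[168,262]),.045))
E
```

```text
Traceback (most recent call last):
  File "h.py", line 9, in onz
    o,d=ray(n,u,v); return (o+d*(z-o[2])/d[2])
        ~~~^^^^^^^
  File "h.py", line 5, in ray
    c=eyes.calibration(n); f=240/np.tan(np.radians(c["fov_y"]/2))
ValueError: time passes only in moves, steps and waits
```

```bash
sed -i 's/eyes.calibration(n)/CAL[n]/; s/^from bench.*/&\nCAL={k:eyes.calibration(k) for k in("top","scene")}/' h.py
cat > box.py <<'E'
from h import *
for n in("top","scene"):
    C=cloud(n,eyes.grab_frame(n)[1])
    v,u=np.nonzero((C[...,2]>.024)&(C[...,2]<.036)&(abs(C[...,0]-.58)<.2)&(abs(C[...,1])<.2))
    P=np.array([onz(n,a,b,.029)[:2] for a,b in zip(u,v)])
    c=np.array([.58,-.015]); a=np.radians(7)
    for it in range(15):
        Rm=np.array([[np.cos(a),-np.sin(a)],[np.sin(a),np.cos(a)]]); L=(P-c)@Rm
        t=.012 if it<8 else .006
        Lw=(abs(L[:,1]-.1115)<t)&(abs(L[:,0])<.105); Rw=(abs(L[:,1]+.1115)<t)&(abs(L[:,0])<.105); F=(abs(L[:,0]+.1145)<t)&(abs(L[:,1])<.1)
        pl,pr,pf=[np.polyfit(L[s][:,i],L[s][:,1-i],1) for s,i in((Lw,0),(Rw,0),(F,1))]
        dy=(np.polyval(pl,0)+np.polyval(pr,0))/2; dx=np.polyval(pf,0)+.1145; da=(pl[0]+pr[0]-pf[0])/3
        c=c+Rm@[dx,dy]; a+=da
    print(n,c.round(4),np.degrees(a).round(2),"w",np.polyval(pl,0)-np.polyval(pr,0),Lw.sum(),Rw.sum(),F.sum(),np.degrees([pl[0],pr[0],-pf[0]]).round(2))
    for k,y in(("black",.074),("cognac",0),("oxb",-.074),):print(k,(c+Rm@[-.007,y]).round(4))
    print("bay",(c+Rm@[-.079,0]).round(4))
    if n=="top":
        f=lambda q:np.array(px("top",(*(c+Rm@q[:2]),q[2]))); im=cv2.resize(cv2.imread("pics/top0.png")[130:280,240:400],None,fx=5,fy=4)
        pt=lambda *q:tuple(map(int,(f(np.array(q))-[240,130])*[5,4]))
        for x in(-.117,.117):cv2.line(im,pt(x,-.114,.029),pt(x,.114,.029),(0,0,255),1)
        for y in(-.114,.114):cv2.line(im,pt(-.117,y,.029),pt(.117,y,.029),(0,0,255),1)
        for y in(-.074,0,.074):
            q=[(-.042,y-.035,.005),(-.042,y+.035,.005),(.028,y+.035,.005),(.028,y-.035,.005)]
            cv2.polylines(im,[np.array([pt(*k) for k in q])],True,(255,0,0),1)
        cv2.imwrite("pics/box.png",im)
im=cv2.imread("pics/top0.png"); m=(im[262:296,168:202].max(2)<70).astype(np.uint8)
nl,lab,st,ce=cv2.connectedComponentsWithStats(m); k=1+st[1:,4].argmax(); print(st[k],onz("top",*(ce[k]+[168,262]),.045))
E
python3 box.py
```

```text
Traceback (most recent call last):
  File "box.py", line 11, in <module>
    pl,pr,pf=[np.polyfit(L[s][:,i],L[s][:,1-i],1) for s,i in((Lw,0),(Rw,0),(F,1))]
              ~~~~~~~~~~^^^^^^^^^^^^^^^^^^^^^^^^^
TypeError: expected non-empty vector for x
```

```bash
python3 - <<'E'
s=open('box.py').read()
s=s.replace('c=np.array([.58,-.015]); a=np.radians(7)','c=c0.copy(); a=a0').replace('for n in("top"','K=[onz("top",*p,.029)[:2] for p in((275,262),(370,250),(263,163),(357,155))]\nc0=np.mean(K,0); d=K[2]+K[3]-K[0]-K[1]; a0=np.arctan2(d[1],d[0]); print(np.round(K,3),c0,np.degrees(a0))\nfor n in("top"',1).replace("abs(C[...,0]-.58)","abs(C[...,0]-c0[0])").replace("abs(C[...,1])","abs(C[...,1]-c0[1])")
open('box.py','w').write(s)
E
python3 box.py
```

```text
[[ 0.429  0.077]
 [ 0.46  -0.138]
 [ 0.659  0.112]
 [ 0.683 -0.107]] [ 0.55772724 -0.01389458] 8.308057148270724
top [ 0.5597 -0.0125] 8.65 w 0.2224242339228361 200 205 205 [-0.02  0.    0.02]
black [0.5416 0.0596]
cognac [ 0.5528 -0.0136]
oxb [ 0.5639 -0.0868]
bay [ 0.4816 -0.0244]
scene [ 0.5643 -0.0141] 8.62 w 0.22216698313666927 226 334 198 [ 0.13  0.02 -0.15]
black [0.5463 0.058 ]
cognac [ 0.5574 -0.0152]
oxb [ 0.5685 -0.0883]
bay [ 0.4862 -0.026 ]
[  5   6  24  21 405] [0.38665851 0.27704405 0.045     ]
```

View pics/box.png

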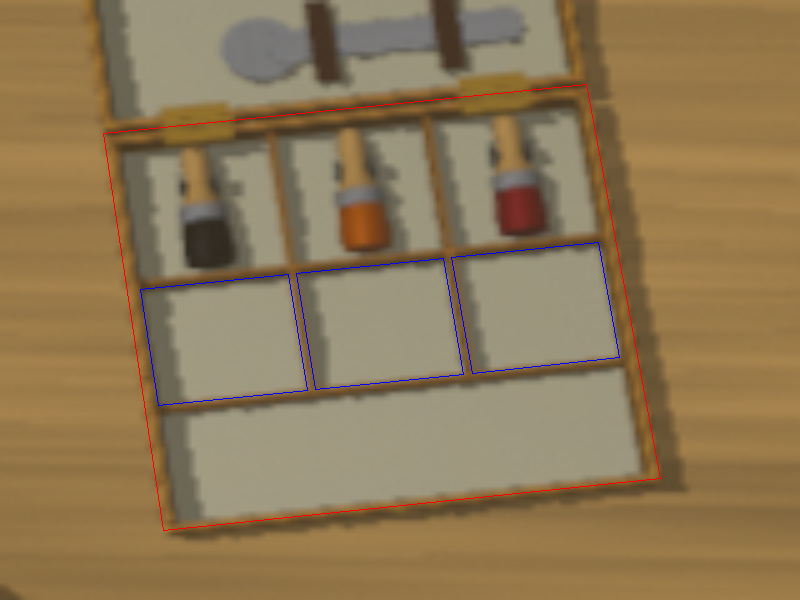

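The box fit overlays well in this view: the blue outlines match the pockets at about (225,340), (380,325) and (535,308). I'm starting with oxblood. The jaw yaw of 30° to the box keeps the fingers clear of the rim and applicators.

Emit:
arm_command:
  plan: "0 0 0 -9.24;0 0 0 -9.24;0 0 0 -9.24;0 0 0 -9.24;0 0 0 -9.24;0.0456 -0.0031 0.0155 0;0.0456 -0.0031 0.0155 0;0.0456 -0.0031 0.0155 0;0.0456 -0.0031 0.0155 0;0.0456 -0.0031 0.0155 0;0.0456 -0.0031 0.0155 0;0.0456 -0.0031 0.0155 0;0.0456 -0.0031 0.0155 0;0 0 0 0;0 0 0 0"
  hand: -0.7
  grip_force: 40

```text
clock: 2.22
tcp_pos: [0.3673, -0.2762, 0.1216]
orientation: [2.595, 1.769, -0.0]
contact_force: [-0.4, -0.4, 0.2]
grip_width: 0.0725
gripper_force: 0.0
```

```bash
cat > go.py <<'E'
# usage: go.py x y z [phi_deg]: what remains, in tool axes
import sys
from h import *
o=r.get_obs(); T=R.from_rotvec(o["orientation"]).as_matrix(); a=list(map(float,sys.argv[1:]))
phi=np.degrees(np.arctan2(T[1,0],T[0,0])); print("t",round(float(o["clock"]),2),"tcp",np.round(o["tcp_pos"],4),"phi",phi.round(2),"tilt",np.round(T[:,2],3),"w",np.round(o["grip_width"],4),"F",np.round(o["contact_force"],1),round(float(o["gripper_force"]),1))
if len(a)>3: 
    y=(phi-a[3]+180)%360-180; print("yaw",y.round(1)); T=R.from_euler("z",a[3],degrees=True).as_matrix()@np.diag([1,-1,-1])
d=T.T@(np.array(a[:3])-o["tcp_pos"]); print("tool shift after yaw",d.round(4), "len",np.linalg.norm(d).round(3))
E
python3 go.py .367 -.2755 .028 68.6
```

```text
t 2.23 tcp [ 0.3673 -0.2762  0.1216] phi 68.58 tilt [ 0.    -0.001 -1.   ] w 0.0725 F [-0.4 -0.4  0.2] 0.0
yaw -0.0
tool shift after yaw [ 0.0005 -0.0006  0.0936] len 0.094
```

```bash
python3 - <<'E'
from h import *
p=eyes.grab_frame("scene")[0];q=eyes.grab_frame("top")[0]
cv2.imwrite("pics/a1.png",np.hstack([cv2.resize(p[170:340,80:270,::-1],(400,358)),cv2.resize(q[200:370,360:550,::-1],(400,358))]))
E
```

```text
(no output)
```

View pics/a1.png

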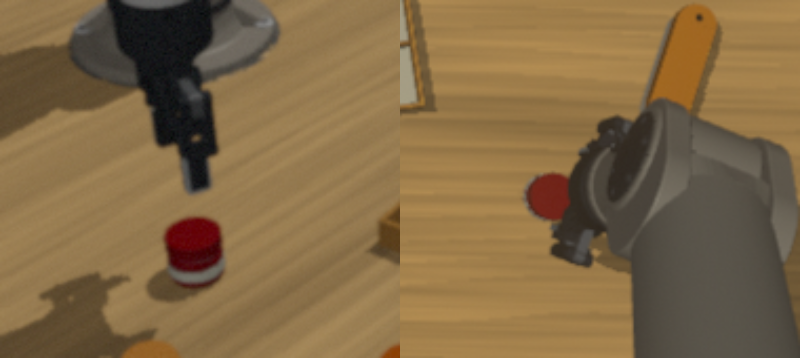

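The open gripper stands above the oxblood jar (left half, jar at about (193,250)), aligned apart from parallax. Descend and grip.

Emit:
arm_command:
  plan: "0 -0.0005 0.03 0;0 0 0.03 0;0 0 0.02 0;0 0 0.0136 0;0 0 0 0;0 0 0 0"

```text
clock: 3.08
tcp_pos: [0.3671, -0.2758, 0.0283]
orientation: [2.595, 1.769, 0.001]
contact_force: [-0.1, 0.3, -0.0]
grip_width: 0.0728
gripper_force: 0.0
```

Emit:
arm_command:
  plan: "0 0 0 0;0 0 0 0;0 0 0 0;0 0 0 0;0 0 0 0;0 0 0 0"
  hand: 1
  grip_force: 40

```text
clock: 3.82
tcp_pos: [0.3671, -0.2756, 0.0286]
orientation: [2.594, 1.769, 0.0]
contact_force: [-1.0, 0.5, 5.6]
grip_width: 0.049
gripper_force: 40.5
```

```bash
python3 go.py .566 -.0875 .1
```

```text
t 3.83 tcp [ 0.3671 -0.2756  0.0286] phi 68.58 tilt [ 0.001 -0.001 -1.   ] w 0.049 F [-1.   0.5  5.6] 40.5
tool shift after yaw [ 0.2477  0.1165 -0.0714] len 0.283
```

Emit:
arm_command:
  plan: "0 0 -0.02 0;0 0 -0.03 0;0 0 -0.02 0;0.0354 0.0166 0 0;0.0354 0.0166 0 0;0.0354 0.0166 0 0;0.0354 0.0166 0 0;0.0354 0.0166 0 0;0.0354 0.0166 0 0;0.0354 0.0166 0 0;0 0 0 0;0 0 0 0"

```text
clock: 5.32
tcp_pos: [0.5647, -0.0874, 0.0976]
orientation: [-2.595, -1.77, 0.002]
contact_force: [-0.7, 0.1, -1.3]
grip_width: 0.0486
gripper_force: 42.0
```

```bash
python3 go.py .566 -.0875 .0335; python3 - <<'E'
from h import *
p=eyes.grab_frame("scene")[0]
cv2.imwrite("pics/a2.png",cv2.resize(p[170:370,230:450,::-1],(660,600)))
E
```

```text
t 5.33 tcp [ 0.5647 -0.0874  0.0976] phi 68.59 tilt [-0.001 -0.001 -1.   ] w 0.0486 F [-0.7  0.1 -1.3] 42.0
tool shift after yaw [0.0005 0.0013 0.0641] len 0.064
```

View pics/a2.png

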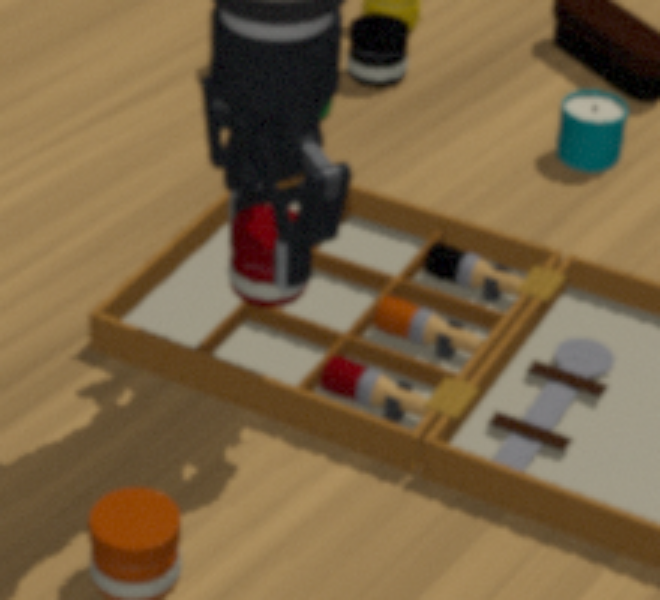

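The jar hangs upright in the gripper (crop (270,255)), over the oxblood pocket allowing for its height. Lower slowly.

Emit:
arm_command:
  plan: "0 0.001 0.02 0;0 0 0.02 0;0 0 0.014 0;0 0 0.005 0;0 0 0.002 0;0 0 0.001 0;0 0 0.001 0;0 0 0 0;0 0 0 0"

```text
clock: 6.5
tcp_pos: [0.5664, -0.0873, 0.0349]
orientation: [2.595, 1.77, 0.0]
contact_force: [0.5, -0.2, -1.4]
grip_width: 0.0489
gripper_force: 42.0
```

```bash
python3 go.py .566 -.0875 .0335
```

```text
t 6.5 tcp [ 0.5664 -0.0873  0.0349] phi 68.59 tilt [ 0. -0. -1.] w 0.0489 F [ 0.5 -0.2 -1.4] 42.0
tool shift after yaw [-0.0003 -0.0003  0.0014] len 0.001
```

Emit:
arm_command:
  plan: "0 0 0.0008 0;0 0 0.0007 0;0 0 0 0;0 0 0 0"

```text
clock: 7.0
tcp_pos: [0.5664, -0.0873, 0.0336]
orientation: [2.595, 1.77, 0.0]
contact_force: [-2.5, -0.2, 6.3]
grip_width: 0.0488
gripper_force: 42.7
```

Contact made (force +7.7 N). Open to about 59 mm in steps, then lift.

Emit:
arm_command:
  plan: "0 0 0 0;0 0 0 0;0 0 0 0;0 0 0 0"
  hand: -0.38

```text
clock: 7.5
tcp_pos: [0.5663, -0.0873, 0.0331]
orientation: [2.595, 1.77, 0.0]
contact_force: [-0.8, -0.1, -0.1]
grip_width: 0.0587
gripper_force: 0.0
```

Emit:
arm_command:
  plan: "0 0 -0.01 0;0 0 -0.02 0;0 0 -0.03 0;0 0 -0.03 0;0 0 0 0;0 0 0 0"

```text
clock: 8.25
tcp_pos: [0.5662, -0.0874, 0.1238]
orientation: [2.595, 1.77, 0.001]
contact_force: [-1.1, -0.4, 0.1]
grip_width: 0.0586
gripper_force: 0.0
```

```bash
python3 go.py .6235 -.2765 .12;python3 go.py .6235 -.2765 .028; python3 - <<'E'
from h import *
p=eyes.grab_frame("scene")[0]
cv2.imwrite("pics/a3.png",cv2.resize(p[170:370,230:450,::-1],(660,600)))
E
```

```text
t 8.25 tcp [ 0.5662 -0.0874  0.1238] phi 68.59 tilt [ 0.001 -0.    -1.   ] w 0.0586 F [-1.1 -0.4  0.1] 0.0
tool shift after yaw [-0.1551  0.1224  0.0038] len 0.198
t 8.25 tcp [ 0.5662 -0.0874  0.1238] phi 68.59 tilt [ 0.001 -0.    -1.   ] w 0.0586 F [-1.1 -0.4  0.1] 0.0
tool shift after yaw [-0.1551  0.1223  0.0958] len 0.22
```

View pics/a3.png

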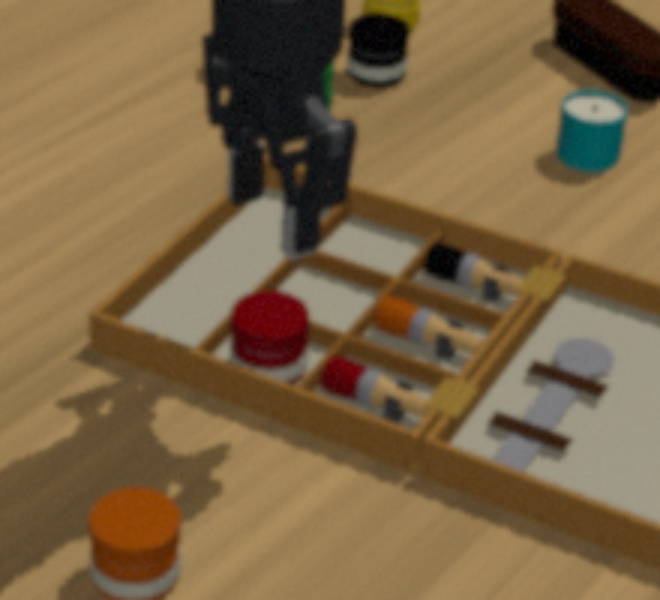

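The oxblood jar stands upright and centred in its pocket (crop (270,335)). Now cognac.

Emit:
arm_command:
  plan: "-0.031 0.0245 0 0;-0.031 0.0245 0 0;-0.031 0.0245 0 0;-0.031 0.0245 0 0;-0.031 0.0245 0 0;0 0 0 0;0 0 0.03 0;0 0 0.015 0;0 0 0 0;0 0 0 0"
  hand: -0.7

```text
clock: 9.55
tcp_pos: [0.6243, -0.276, 0.0789]
orientation: [2.595, 1.771, 0.001]
contact_force: [0.2, -0.8, 0.6]
grip_width: 0.0729
gripper_force: 0.0
```

```bash
python3 go.py .6235 -.2765 .028
```

```text
t 9.55 tcp [ 0.6243 -0.276   0.0789] phi 68.62 tilt [ 0.001 -0.    -1.   ] w 0.0729 F [ 0.2 -0.8  0.6] 0.0
tool shift after yaw [-0.0007 -0.0006  0.0509] len 0.051
```

Emit:
arm_command:
  plan: "-0.0007 -0.0006 0.02 0;0 0 0.02 0;0 0 0.0109 0;0 0 0 0;0 0 0 0"

```text
clock: 10.18
tcp_pos: [0.6234, -0.2769, 0.0276]
orientation: [2.595, 1.77, 0.001]
contact_force: [0.5, 0.6, 0.4]
grip_width: 0.0728
gripper_force: 0.0
```

Emit:
arm_command:
  plan: "0 0 0 0;0 0 0 0;0 0 0 0;0 0 0 0;0 0 0 0;0 0 0 0"
  hand: 1

```text
clock: 10.92
tcp_pos: [0.6236, -0.277, 0.0282]
orientation: [2.594, 1.769, 0.001]
contact_force: [0.1, -0.5, 6.8]
grip_width: 0.0489
gripper_force: 41.9
```

```bash
python3 go.py .555 -.0145 .1
```

```text
t 10.93 tcp [ 0.6236 -0.277   0.0282] phi 68.59 tilt [ 0.001 -0.001 -1.   ] w 0.0489 F [ 0.1 -0.5  6.8] 41.9
tool shift after yaw [ 0.2193 -0.1596 -0.072 ] len 0.281
```

Emit:
arm_command:
  plan: "0 0 -0.02 0;0 0 -0.03 0;0 0 -0.03 0;0 0 -0.005 0;0.0313 -0.0228 0 0;0.0313 -0.0228 0 0;0.0313 -0.0228 0 0;0.0313 -0.0228 0 0;0.0313 -0.0228 0 0;0.0313 -0.0228 0 0;0.0313 -0.0228 0 0;0 0 0 0;0 0 0.02 0;0 0 0 0"

```text
clock: 12.68
tcp_pos: [0.5528, -0.0156, 0.0907]
orientation: [-2.595, -1.768, 0.006]
contact_force: [0.6, 0.1, -1.7]
grip_width: 0.0491
gripper_force: 41.8
```

```bash
python3 go.py .555 -.0145 .0333
```

```text
t 12.68 tcp [ 0.5528 -0.0156  0.0907] phi 68.54 tilt [-0.004 -0.001 -1.   ] w 0.0491 F [ 0.6  0.1 -1.7] 41.8
tool shift after yaw [0.0019 0.0018 0.0574] len 0.057
```

Emit:
arm_command:
  plan: "0 0 0.02 0;0 0 0.02 0;0 0 0.01 0;0 0 0.003 0;0 0 0 0;0 0 0 0"

```text
clock: 13.42
tcp_pos: [0.5549, -0.0146, 0.04]
orientation: [2.595, 1.77, 0.001]
contact_force: [-0.3, -1.1, -1.3]
grip_width: 0.0489
gripper_force: 41.8
```

```bash
python3 go.py .555 -.0145 .0333
```

```text
t 13.43 tcp [ 0.5549 -0.0146  0.04  ] phi 68.59 tilt [ 0.001 -0.    -1.   ] w 0.0489 F [-0.3 -1.1 -1.3] 41.8
tool shift after yaw [0.0001 0.0001 0.0067] len 0.007
```

Emit:
arm_command:
  plan: "0 0 0.003 0;0 0 0.0015 0;0 0 0.001 0;0 0 0.0008 0;0 0 0.0006 0;0 0 0 0;0 0 0 0"

```text
clock: 14.3
tcp_pos: [0.5543, -0.0146, 0.0332]
orientation: [2.595, 1.77, -0.0]
contact_force: [-2.8, -0.5, 8.6]
grip_width: 0.049
gripper_force: 42.9
```

Emit:
arm_command:
  plan: "0 0 0 0;0 0 0 0;0 0 0 0;0 0 0 0"
  hand: -0.38

```text
clock: 14.8
tcp_pos: [0.5544, -0.0146, 0.0323]
orientation: [-2.595, -1.77, 0.0]
contact_force: [-0.4, 0.8, 0.1]
grip_width: 0.059
gripper_force: 0.0
```

Emit:
arm_command:
  plan: "0 0 -0.01 0;0 0 -0.02 0;0 0 -0.03 0;0 0 -0.03 0;0 0 0 0;0 0 0 0"

```text
clock: 15.55
tcp_pos: [0.5541, -0.0147, 0.1224]
orientation: [2.595, 1.77, -0.0]
contact_force: [-0.4, -0.2, 0.0]
grip_width: 0.0589
gripper_force: 0.0
```

```bash
python3 go.py .388 .2785 .028 68.6
```

```text
t 15.55 tcp [ 0.5541 -0.0147  0.1224] phi 68.59 tilt [-0. -0. -1.] w 0.0589 F [-0.4 -0.2  0. ] 0.0
yaw -0.0
tool shift after yaw [ 0.2124 -0.2616  0.0944] len 0.35
```

Emit:
arm_command:
  plan: "0.0266 -0.0327 0 0;0.0266 -0.0327 0 0;0.0266 -0.0327 0 0;0.0266 -0.0327 0 0;0.0266 -0.0327 0 0;0.0266 -0.0327 0 0;0.0266 -0.0327 0 0;0.0266 -0.0327 0 0;0 0 0 0;0 0 0 0;0 0 0 0"
  hand: -0.7

```text
clock: 16.92
tcp_pos: [0.389, 0.2776, 0.1219]
orientation: [2.597, 1.767, -0.002]
contact_force: [-0.1, -0.5, 0.2]
grip_width: 0.0725
gripper_force: 0.0
```

```bash
python3 go.py .388 .2785 .028 68.6; python3 - <<'E'
from h import *
p=eyes.grab_frame("scene")[0]
cv2.imwrite("pics/a4.png",cv2.resize(p[100:390,230:480,::-1],(517,600)))
E
```

```text
t 16.93 tcp [0.389  0.2776 0.1219] phi 68.46 tilt [-0.001 -0.001 -1.   ] w 0.0725 F [-0.1 -0.5  0.2] 0.0
yaw -0.1
tool shift after yaw [ 0.0005 -0.0012  0.0939] len 0.094
```

View pics/a4.png

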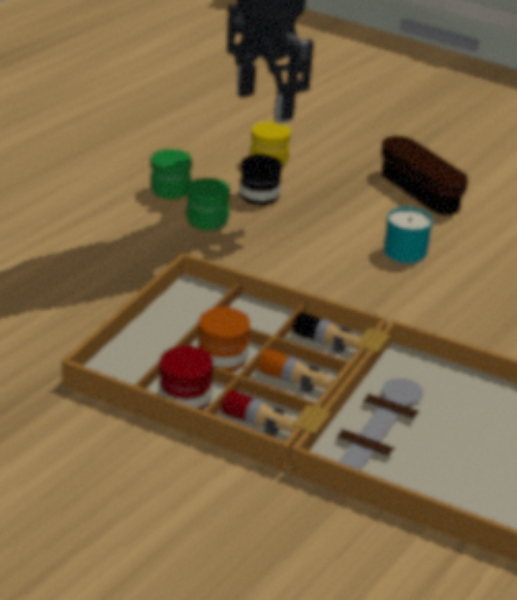

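Cognac (222,335) and oxblood (187,372) both stand in their own pockets, and the gripper is above the black jar (261,178). Descend.

Emit:
arm_command:
  plan: "0 -0.0005 0.03 0;0 0 0.03 0;0 0 0.02 0;0 0 0.0139 0;0 0 0 0;0 0 0 0"

```text
clock: 17.73
tcp_pos: [0.3885, 0.2795, 0.0291]
orientation: [-2.596, -1.77, -0.002]
contact_force: [1.1, 0.0, -1.1]
grip_width: 0.0727
gripper_force: 0.0
```

Emit:
arm_command:
  plan: "0 0 0 0;0 0 0 0;0 0 0 0;0 0 0 0;0 0 0 0;0 0 0 0"
  hand: 1

```text
clock: 18.48
tcp_pos: [0.3885, 0.2796, 0.0294]
orientation: [2.595, 1.77, 0.002]
contact_force: [-0.9, -0.8, 5.3]
grip_width: 0.0494
gripper_force: 40.6
```

```bash
python3 go.py .543 .059 .1
```

```text
t 18.48 tcp [0.3885 0.2796 0.0294] phi 68.59 tilt [ 0.001  0.001 -1.   ] w 0.0494 F [-0.9 -0.8  5.3] 40.6
tool shift after yaw [-0.1489  0.2245 -0.0705] len 0.278
```

Emit:
arm_command:
  plan: "0 0 -0.02 0;0 0 -0.03 0;0 0 -0.02 0;-0.0213 0.0321 0 0;-0.0213 0.0321 0 0;-0.0213 0.0321 0 0;-0.0213 0.0321 0 0;-0.0213 0.0321 0 0;-0.0213 0.0321 0 0;-0.0213 0.0321 0 0;0 0 0 0;0 0 0.02 0;0 0 0.02 0;0 0 0.01 0;0 0 0 0;0 0 0 0"

```text
clock: 20.48
tcp_pos: [0.5432, 0.0588, 0.0492]
orientation: [2.595, 1.77, 0.002]
contact_force: [0.4, -0.4, -1.2]
grip_width: 0.0489
gripper_force: 41.8
```

```bash
python3 go.py .543 .059 .0344
```

```text
t 20.48 tcp [0.5432 0.0588 0.0492] phi 68.61 tilt [ 0.001  0.    -1.   ] w 0.0489 F [ 0.4 -0.4 -1.2] 41.8
tool shift after yaw [ 0.0001 -0.0002  0.0148] len 0.015
```

Emit:
arm_command:
  plan: "0 0 0.006 0;0 0 0.004 0;0 0 0.002 0;0 0 0.0015 0;0 0 0.0007 0;0 0 0.0005 0;0 0 0 0;0 0 0 0"

```text
clock: 21.48
tcp_pos: [0.5427, 0.0584, 0.0344]
orientation: [2.595, 1.77, -0.0]
contact_force: [-2.7, -0.2, 6.3]
grip_width: 0.0489
gripper_force: 42.7
```

Emit:
arm_command:
  plan: "0 0 0 0;0 0 0 0;0 0 0 0;0 0 0 0"
  hand: -0.38

```text
clock: 21.98
tcp_pos: [0.5428, 0.0584, 0.0338]
orientation: [-2.595, -1.77, 0.0]
contact_force: [-0.2, 0.3, 1.0]
grip_width: 0.0588
gripper_force: 0.0
```

Emit:
arm_command:
  plan: "0 0 -0.01 0;0 0 -0.02 0;0 0 -0.03 0;0 0 -0.03 0;0 0 -0.01 -9.86;0 0 0 -9.86;0 0 0 -9.86;0 0 0 -9.86;0 0 0 -9.86;0 0 0 -9.86;0 0 0 -9.86;0 0 0 -9.86;0 0 0 -9.86;0 0 0 0;0 0 0 0"

```text
clock: 23.85
tcp_pos: [0.5428, 0.0583, 0.1341]
orientation: [0.623, 3.079, -0.0]
contact_force: [0.4, 0.3, -0.7]
grip_width: 0.059
gripper_force: 0.0
```

```bash
python3 go.py .5285 .418 .12 157.3; python3 - <<'E'
from h import *
p=eyes.grab_frame("scene")[0]
cv2.imwrite("pics/a5.png",cv2.resize(p[200:380,240:450,::-1],(700,600)))
# brush again, colour mask in top view
q=eyes.grab_frame("top")[0][150:280,80:175]; m=(q.max(2)<95).astype(np.uint8)
n,l,s,c=cv2.connectedComponentsWithStats(m);k=1+s[1:,4].argmax();print(s[k])
v,u=np.nonzero(l==k);P=np.array([onz("top",a+80,b+150,.044)[:2] for a,b in zip(u,v)],np.float32);print(cv2.minAreaRect(P),P.mean(0))
E
```

```text
t 23.85 tcp [0.5428 0.0583 0.1341] phi 157.13 tilt [ 0. -0. -1.] w 0.059 F [ 0.4  0.3 -0.7] 0.0
yaw -0.2
tool shift after yaw [0.152  0.3263 0.0141] len 0.36
[  28   38   42   57 1365]
((0.5231096148490906, 0.41158854961395264), (0.05595776066184044, 0.13512232899665833), 67.31767272949219) [0.5229451  0.41215336]
```

View pics/a5.png

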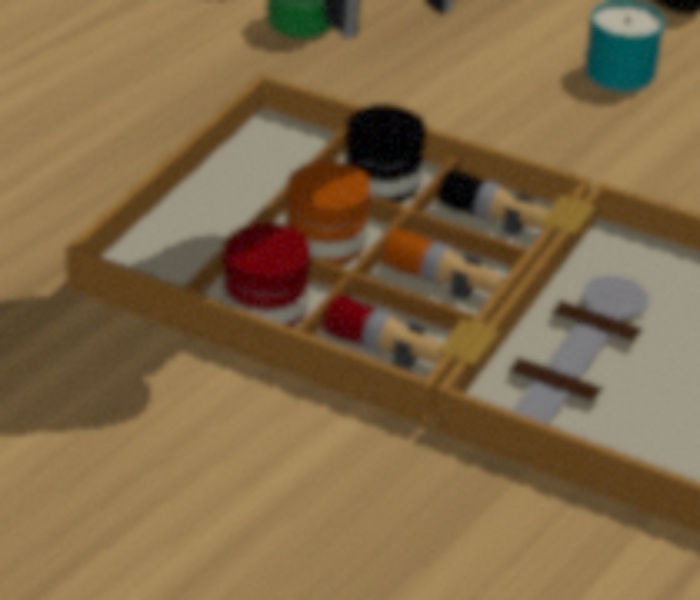

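All three jars stand in their own pockets: black (385,150), cognac (328,205), oxblood (267,265). The dark brush is still at yaw 157.3°, so it's next.

Emit:
arm_command:
  plan: "0.0189 0.0407 0 0;0.0189 0.0407 0 0;0.0189 0.0407 0 0;0.0189 0.0407 0 0;0.0189 0.0407 0 0;0.0189 0.0407 0 0;0.0189 0.0407 0 0;0.0189 0.0407 0 0;0 0 0 0;0 0 0.03 0;0 0 0.02 0;0 0 0 0;0 0 0 0"
  hand: -0.7

```text
clock: 25.58
tcp_pos: [0.5292, 0.4172, 0.0845]
orientation: [0.618, 3.08, 0.001]
contact_force: [0.5, -0.4, 0.5]
grip_width: 0.0725
gripper_force: 0.0
```

```bash
python3 go.py .5275 .4177 .036 157.3; python3 - <<'E'
from h import *
p=eyes.grab_frame("scene")[0]
cv2.imwrite("pics/a6.png",cv2.resize(p[120:240,370:520,::-1],(600,480)))
E
```

```text
t 25.57 tcp [0.5292 0.4172 0.0845] phi 157.29 tilt [ 0.001  0.001 -1.   ] w 0.0725 F [ 0.5 -0.4  0.5] 0.0
yaw -0.0
tool shift after yaw [ 0.0018 -0.0002  0.0485] len 0.049
```

View pics/a6.png

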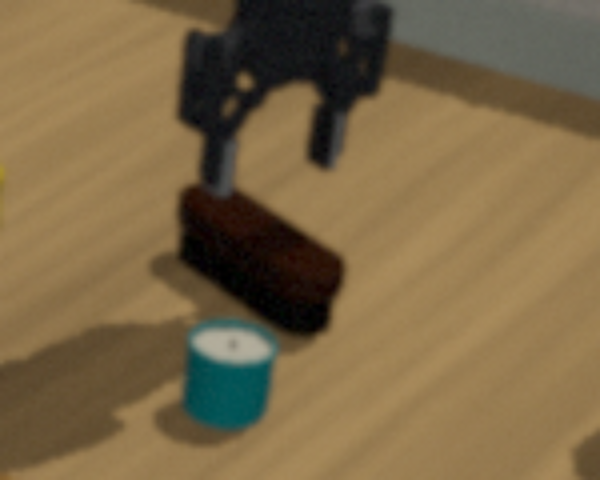

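The jaws straddle the dark brush across its width (crop (260,255)). The candle (230,375) is clear.

Emit:
arm_command:
  plan: "0.0015 0 0.02 0;0 0 0.015 0;0 0 0.0115 0;0 0 0 0;0 0 0 0"

```text
clock: 26.25
tcp_pos: [0.5275, 0.418, 0.0375]
orientation: [0.617, 3.08, 0.001]
contact_force: [0.2, 0.2, 0.8]
grip_width: 0.0722
gripper_force: 0.0
```

Emit:
arm_command:
  plan: "0 0 0 0;0 0 0 0;0 0 0 0;0 0 0 0;0 0 0 0;0 0 0 0"
  hand: 1

```text
clock: 27.0
tcp_pos: [0.5278, 0.4183, 0.0382]
orientation: [0.617, 3.079, 0.002]
contact_force: [0.8, -0.1, 5.8]
grip_width: 0.0433
gripper_force: 43.1
```

Emit:
arm_command:
  plan: "0 0 -0.02 0;0 0 -0.03 0;0 0 -0.03 0;0 0 -0.02 9.8;0 0 0 9.8;0 0 0 9.8;0 0 0 9.8;0 0 0 9.8;0 0 0 9.7;0 0 0 0;0 0 0 0"

```text
clock: 28.38
tcp_pos: [0.5272, 0.4176, 0.1376]
orientation: [-2.044, -2.386, 0.0]
contact_force: [0.7, -0.1, -2.1]
grip_width: 0.0428
gripper_force: 42.2
```

```bash
python3 go.py .489 -.0242 .14 98.6; python3 - <<'E'
from h import *
p=eyes.grab_frame("scene")[0];q=eyes.grab_frame("top")[0]
cv2.imwrite("pics/a7.png",np.hstack([cv2.resize(p[100:240,370:520,::-1],(400,374)),cv2.resize(q[140:290,60:210,::-1],(374,374))]))
E
```

```text
t 28.38 tcp [0.5272 0.4176 0.1376] phi 98.83 tilt [-0. -0. -1.] w 0.0428 F [ 0.7 -0.1 -2.1] 42.2
yaw 0.2
tool shift after yaw [-0.4312 -0.1038 -0.0024] len 0.443
```

View pics/a7.png

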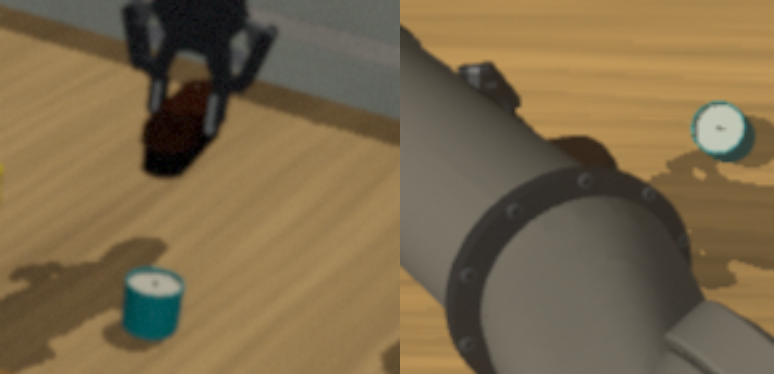

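The brush is held level across its middle (crop (180,130)). Carry it over the bay.

Emit:
arm_command:
  plan: "-0.0431 -0.0104 0 0.2;-0.0431 -0.0104 0 0;-0.0431 -0.0104 0 0;-0.0431 -0.0104 0 0;-0.0431 -0.0104 0 0;-0.0431 -0.0104 0 0;-0.0431 -0.0104 0 0;-0.0431 -0.0104 0 0;-0.0431 -0.0104 0 0;-0.0431 -0.0104 0 0;0 0 0 0;0 0 0.03 0;0 0 0.02 0;0 0 0 0;0 0 0 0"

```text
clock: 30.35
tcp_pos: [0.4885, -0.0232, 0.088]
orientation: [2.05, 2.38, 0.002]
contact_force: [0.9, -0.1, -2.1]
grip_width: 0.043
gripper_force: 42.1
```

```bash
python3 go.py .489 -.0242 .043 98.6; python3 - <<'E'
from h import *
p=eyes.grab_frame("scene")[0]
cv2.imwrite("pics/a8.png",cv2.resize(p[170:360,230:430,::-1],(630,600)))
E
```

```text
t 30.35 tcp [ 0.4885 -0.0232  0.088 ] phi 98.51 tilt [ 0.001  0.    -1.   ] w 0.043 F [ 0.9 -0.1 -2.1] 42.1
yaw -0.1
tool shift after yaw [-0.0011  0.0003  0.045 ] len 0.045
```

View pics/a8.png

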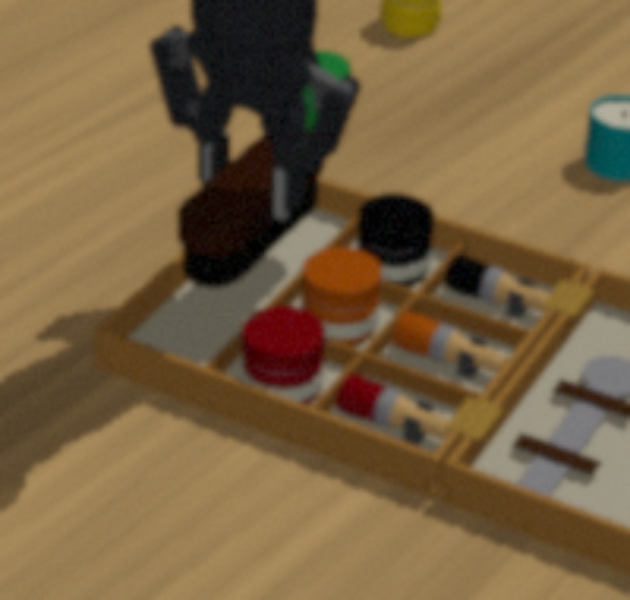

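The brush is above the bay, parallel to it (crop (245,220)). Lower with a force check.

Emit:
arm_command:
  plan: "-0.0005 0 0.015 0;0 0 0.015 0;0 0 0.008 0;0 0 0.003 0;0 0 0 0;0 0 0 0"

```text
clock: 31.15
tcp_pos: [0.4883, -0.0244, 0.0466]
orientation: [2.052, 2.378, 0.001]
contact_force: [0.1, -0.5, -1.9]
grip_width: 0.0431
gripper_force: 42.2
```

Emit:
arm_command:
  plan: "0 0 0.001 0;0 0 0.001 0;0 0 0.0008 0;0 0 0.0007 0;0 0 0 0;0 0 0 0"

```text
clock: 31.9
tcp_pos: [0.4879, -0.0244, 0.0431]
orientation: [2.052, 2.379, -0.0]
contact_force: [-2.0, -0.3, 5.5]
grip_width: 0.0429
gripper_force: 43.1
```

```bash
python3 go.py .489 -.0242 .043 98.6
```

```text
t 31.9 tcp [ 0.4879 -0.0244  0.0431] phi 98.43 tilt [ 0. -0. -1.] w 0.0429 F [-2.  -0.3  5.5] 43.1
yaw -0.2
tool shift after yaw [0.     0.0011 0.0001] len 0.001
```

Seated. Open slightly (about 51 mm), lift, then fully clear.

Emit:
arm_command:
  plan: "0 0 0 0;0 0 0 0;0 0 0 0;0 0 0 0"
  hand: -0.19

```text
clock: 32.4
tcp_pos: [0.488, -0.0244, 0.0428]
orientation: [-2.052, -2.379, -0.0]
contact_force: [-0.6, -0.4, -0.0]
grip_width: 0.0508
gripper_force: 0.0
```

Emit:
arm_command:
  plan: "0 0 -0.005 0;0 0 -0.015 0;0 0 -0.03 0;0 0 -0.04 0;0 0 -0.05 0;0 0 -0.05 0;0 0 0 0;0 0 0 0;0 0 0 0"

```text
clock: 33.52
tcp_pos: [0.487, -0.0245, 0.2318]
orientation: [-2.051, -2.377, 0.002]
contact_force: [0.4, -0.9, -0.2]
grip_width: 0.051
gripper_force: 0.0
```

```bash
python3 - <<'E'
from h import *
p=eyes.grab_frame("scene")[0]
cv2.imwrite("pics/a9.png",p[100:420,120:520,::-1].repeat(1,0)); cv2.imwrite("pics/a9.png",cv2.resize(cv2.imread("pics/a9.png"),(750,600)))
E
```

```text
(no output)
```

View pics/a9.png

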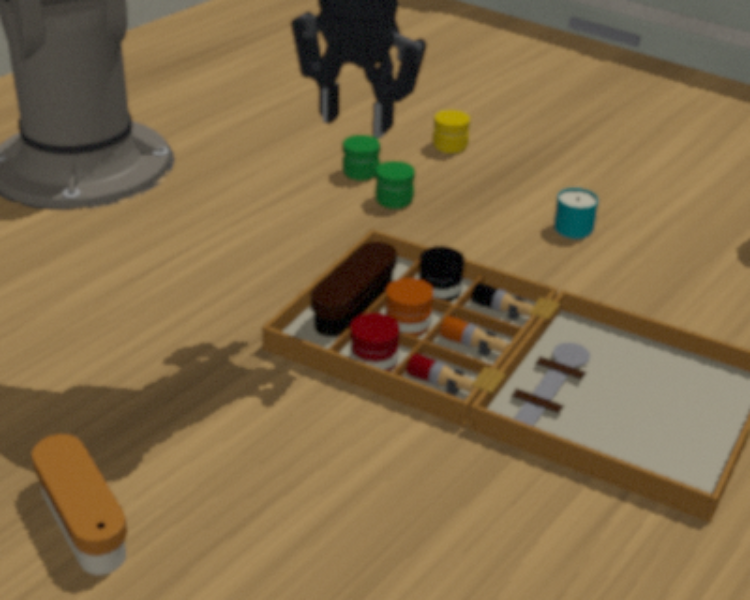

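The brush lies bristles down in the front bay (355,285). The black (441,270), cognac (410,303) and oxblood (375,338) jars are in their matching pockets, the look-alikes have not moved, and the arm is clear.

```bash
python3 -c "
from bench import ticket
print(ticket.hand_in())"
```

```text
the job is handed in; nothing more can be done
None
```

The job is handed in at about 34 s: all three jars stand upright in the pockets of their own colour, the dark brush lies bristles down in the front bay, and the candle, clothes brush and other look-alikes were left where they were.

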